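Lock the plaster hand in its cam clamp

TASK

Two identical cam clamp boards lie on the sculptor's bench; one of them has the plaster hand sitting in it. On that board, turn the cam by the upright pin on its lever until the cam's high point bears squarely on the sprung follower, so that the lever points straight away from the cast and the pad is pressed against the slab, then let go. Leave the empty clamp, its lever and the cast where they are.

Things in the scene. Friction and masses are not known exactly. Their poses are not given: they have to be found in the camera images.
- clamp: Clamp board holding the plaster hand: plywood, 300 x 170 x 18 mm, fixed. Origin on its underside below the cam's axis of turning (50 mm from the board's near end); x runs along the board from the cam to the follower, guide block (44 mm wide, top at 50 mm), pad, cast and end stop; z up. The sprung follower is a steel rod along x, 34 mm up, its round nose facing the cam.
- cam (a joint): Turn (rad, counter-clockwise from above) of its cam, a 56 mm steel disc 10 mm off-centre, about the board origin's vertical. At 0 the high point faces the follower and the lever (opposite the high point, top 54 mm above the bench) points along the board's -x; at q it has swung by q. Starts at 1.2 to 1.75, meets the follower near 1.05; no stop at 0. Friction holds it; 2 to 5 N at the pin turn it.
- cam_pin (a point): Centre of the top of the upright round wooden pin on that lever, the grip: 16 mm diameter, 46 mm tall, from 54 to 100 mm above the bench, 60 mm from the cam's axis. It turns with the cam; the fingers can slip round it, so the gripper need not turn.
- follower (a joint): Travel (m) of that board's sprung follower away from the cam along the board's x. 0 = at rest; the cam's high point pushes it to about 0.006, against 2.4 N at first and about 10 N in all at the end.
- cast: White plaster hand on its slab (110 x 150 x 22 mm, 75 mm tall overall, about 0.7 kg), loose between the clamp's pad and end stop. Origin under the slab's centre, 165 mm from the cam's axis along the board's x, 18 mm above the bench; x along the board. The pad begins 2 mm short of the slab; clamping may shift the cast by a millimetre.
- spare_cam_pin (a point): Centre of the top of the same pin on the other, empty clamp board, which has the same shape and starts. To be left alone.

How it is judged:
At the end, for the whole second after the job is handed in: The cam of the clamp with the plaster hand is at rest within 0.21 rad (12 degrees) of its high point facing the follower and the follower is pushed in by more than 4 mm; the cast is at rest within 15 mm of where it started, and the empty clamp's pin within 15 mm of where it started (value of joint cam between -0.21 and 0.21 rad and velocity of joint cam between -0.05 and 0.05 rad/s and value of joint follower above 0.004 m and linear speed of cast below 0.02 m/s and distance of each of cast, spare_cam_pin from where it was at the start of the episode below 0.015 m); the robot touches nothing.
It fails at once if the lever of the empty clamp is turned (its pin moved by more than 15 mm) (distance of spare_cam_pin from where it was at the start of the episode above 0.015 m).
It fails at once if the plaster hand is displaced by more than 15 mm (distance of cast from where it was at the start of the episode above 0.015 m).
It also fails if it takes over 38 s, if anything falls off the work surface, if the arm or the gripper's body presses on something with over 40 N, if the wrist force passes 120 N, or if a joint passes its speed limit or range.

ROBOT

A 7-joint arm with a two-finger parallel gripper is mounted at the origin on the work surface. World frame = base frame: x ahead of the robot, y to its left, z up, the work surface at z = 0. Lengths are in m, angles in rad, forces in N, time in s.
With the tool pointing down it reaches from about 0.425 to 0.925 m from the base axis. Payload 6.8 kg.
Tool frame: the origin (TCP) lies between the finger pads; the fingertips stand 17 mm ahead of it and the grasp point (between the pads) lies 2 mm behind it; z points along the fingers, x is the direction in which the jaws open and shut, and the axes are right-handed (so a half turn about z gives the same grasp; the last joint's range is limited). The gripper opens to 85 mm and grips with 20 to 120 N. Pads are 22 mm wide; open, the fingers measure 114 mm over their backs; the gripper's body (76 mm by 85 mm) begins 54 mm behind the grasp point. The pads swing forward as they close: fully open they stand 13 mm farther back than shut.
Start: joints at [1.016, 0.477, 0.022, 1.555, -0.011, 1.109, -0.083], TCP at [0.292, -0.609, 0.248] pointing down, gripper open.
Joint ranges: [-2.96, 2.96], [-0.34, 2.1], [-1.41, 1.46], [0.24, 2.44], [-1.37, 4.51], [0.17, 1.92], [-2.96, 2.96]. Speed limits (rad/s): [2.39, 2.39, 3.14, 3.14, 3.14, 3.14, 3.14].

INTERFACE

Orientations are given as a unit quaternion [w, x, y, z].
In Python, from station import readout, read_camera, get_calibration, bot, models gives the robot as it stands.
- The arm moves only by the tool carry_out, never from a script. Its argument "deltas" is a list of rows, each a list of 2 entries, a list of its own where there are three numbers: the shift along the tool's x, y, z in cm, then the turn about the tool's z in degrees. A call has 1 to 10 rows; each row is the pose to reach, as a shift and turn from the pose measured when the call began, along the tool's axes at that moment; what a row does not reach only later rows make up. A row lasts 1/8 s, in which the tool goes at most 62.5 mm and 10.7 degrees, less where a joint would pass 70% of its speed; a pose out of reach is approached as far as the arm can. A call with a gripper value outside its range is refused whole. "hand" is the opening, from 0 (shut) to 1 (fully open), set as the call begins (left out, the last holds). The fingers move at their own pace and stop on an object; "newtons" is the grip in N (left out, the last holds). Time passes only in rows, so rows that repeat a pose let the fingers close. It gives the time, the measured TCP pose, the force and the opening at its end, in the units of the state.
- readout.get_obs(): the state, without advancing time (a new reading comes with each control period).
- read_camera(name): name is "side" or "top" or "wrist"; returns the picture (384x512x3 uint8, red, green, blue); there is no depth.
- get_calibration(name): a dict with "fov_y" (degrees; the focal length in pixels is half the picture's height over the tangent of half this angle, whatever the lens; pixels are square), "cx", "cy" (the principal point, pixels), "world_from_camera" (4x4, takes a point from camera to world coordinates). Camera axes: x right, y down, z forward; pixel columns grow to the right and rows downward; lengths in m; the calibration is good to about 2 mm. A picture is of the moment at which its call begins: read the wrist's pose just before it. get_calibration takes no time and is no camera call; for the wrist camera it gives the pose at the moment of the call.
- bot.hand_in(): hands the job in, once; it reports no verdict.
Trained networks look in the newest picture that a camera, given by its name, has taken for a name from the list of things; names that differ only in an ending like _2 or _b are one class to them, and where a whole thing is asked for, a point or a joint stands for the part that bears it (a point fixed in the world has none). Each returns a list of dicts, best first, with "score" (0 to 1); they miss things now and then, are a little off and sometimes report something else, mostly with a low value. They report only what shows in the picture. A call takes as long as a camera call.
- models.spot_in(query, camera): "centre" ([row, column] in pixels, amid what is visible of it).
The state is a dict: "t": time; "q": joint angles; "joint_vel": joint speeds; "joint_torque": joint torques, N m; "eef_pos": TCP position; "tool_rot": TCP orientation; "contact_force": force on the tool from outside, world axes, zero at the start; "torque": the same for the moment, N m; "gripper_width": opening from 0.0 (shut) to 1.0 (fully open).
Only numpy, scipy, OpenCV 4.12 (cv2) and the standard library are available. Lean on these libraries where they do the work, as an engineer would, in place of code of your own. Each camera call takes 0.05 s, during which the arm holds its last target. There are 200 camera calls.

## Working session

There is one attempt and no reset: what is moved stays moved. The work goes in short steps, Python scripts to look and compute and a tool call to move; the robot and the scene stay as the last step left them, time stands still between calls to the robot, and variables do not carry over. Pictures are saved under pics/ and viewed, about 8 in all and at most 12, crops included, and the job is handed in when it is done.

Besides the shell and the picture viewer there is one more tool, called after "Call:" by a JSON object that holds its "fn" and its "kwargs", one argument or row to a line. carry_out: Moves the arm, as the interface text tells. Its arguments: {"type":"object","properties":{"deltas":{"type":"array"},"hand":{"type":"number"},"newtons":{"type":"number"}},"required":["deltas"]}

```bash
mkdir -p pics; ls; cat > h.py <<'E'
from station import readout, read_camera, get_calibration, bot, models
import numpy as np, cv2
def ray(cal,u,v):
    f=192/np.tan(np.radians(cal["fov_y"])/2); T=np.array(cal["world_from_camera"])
    d=T[:3,:3]@np.array([(u-cal["cx"])/f,(v-cal["cy"])/f,1]); return T[:3,3],d
def at_z(cal,u,v,z):
    o,d=ray(cal,u,v); return o+d*(z-o[2])/d[2]
def proj(cal,p):
    f=192/np.tan(np.radians(cal["fov_y"])/2); T=np.array(cal["world_from_camera"])
    c=T[:3,:3].T@(np.array(p)-T[:3,3]); return np.array([cal["cx"]+f*c[0]/c[2],cal["cy"]+f*c[1]/c[2]])
E
python3 - <<'E'
from h import *
ims=[]
for n in ("top","side"):
    im=read_camera(n); c=get_calibration(n); ims.append(im)
    print(n,c)
    for q in ("cast","cam_pin","clamp"):
        r=models.spot_in(q,n); print(q,[(np.round(x["centre"],1).tolist(),round(x["score"],2)) for x in r])
cv2.imwrite("pics/a.png",cv2.resize(ims[0],(800,600),interpolation=cv2.INTER_CUBIC)[:,:,::-1])
cv2.imwrite("pics/b.png",cv2.resize(ims[1],(800,600),interpolation=cv2.INTER_CUBIC)[:,:,::-1])
print(readout.get_obs())
E
```

```text
pics
top {'fov_y': 48.3016194266353, 'cx': 256.00085169215856, 'cy': 189.9996287892532, 'world_from_camera': array([[ 0.01782108, -0.99199091,  0.12504575,  0.49185179],
       [-0.99977688, -0.01626149,  0.01348189, -0.02410365],
       [-0.01134048, -0.12525811, -0.99205937,  0.9142682 ],
       [ 0.        ,  0.        ,  0.        ,  1.        ]])}
cast [([153.5, 326.5], 0.73)]
cam_pin [([235.9, 326.4], 0.62)]
clamp [([213.1, 322.0], 0.75)]
side {'fov_y': 45.580614055473156, 'cx': 261.75596905969513, 'cy': 185.5711958619746, 'world_from_camera': array([[-0.69784875, -0.555547  ,  0.45207815,  0.16213603],
       [-0.71624278,  0.54290178, -0.43846771,  0.40318744],
       [-0.00184461, -0.62978186, -0.77676986,  0.77171173],
       [ 0.        ,  0.        ,  0.        ,  1.        ]])}
cast [([132.1, 279.7], 0.57)]
cam_pin [([163.5, 333.9], 0.91)]
clamp [([166.2, 316.7], 0.87)]
{'t': 0.4, 'q': array([ 1.01590179,  0.47711404,  0.02238479,  1.5555363 , -0.01152251,
        1.10927057, -0.08309396]), 'joint_vel': array([-0.00267767,  0.0008463 , -0.00084463, -0.00146612,  0.00090317,
        0.00163113,  0.00100025]), 'joint_torque': array([-2.02569667e-03, -5.95632505e+01,  1.60381738e+00, -2.81119162e+01,
        1.23040052e-02,  3.99475000e-03, -4.07569598e-05]), 'eef_pos': array([ 0.29164397, -0.60868734,  0.24817342]), 'tool_rot': array([-6.24782014e-05,  8.46187103e-01, -5.32885894e-01, -8.01014226e-05]), 'contact_force': array([-0.63799724, -0.5842777 , -0.18485778]), 'torque': array([-0.00572412, -0.06403432, -0.02010585]), 'gripper_width': 1.002833730013796}
```

View pics/a.png

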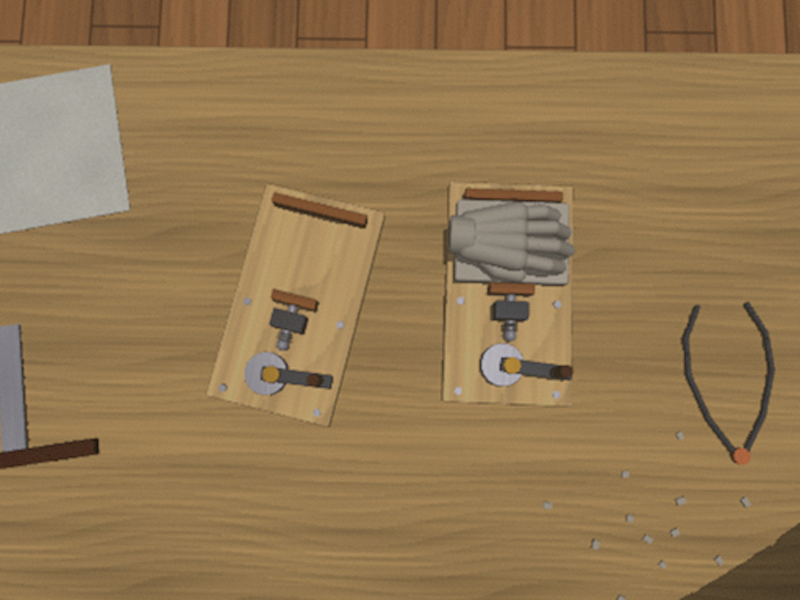

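View pics/b.png

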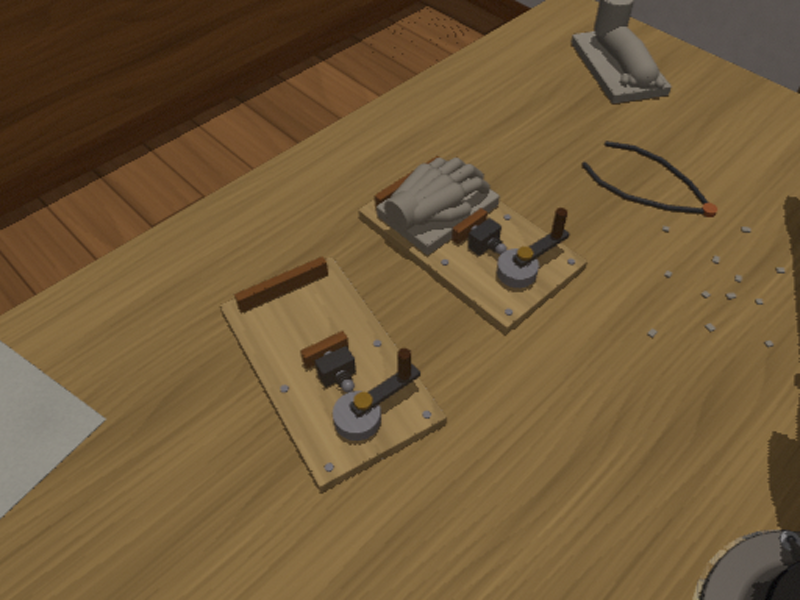

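The top view shows the loaded board at the right, with its cam axis near (512,366) and pin top near (566,372) in the 800x600 picture. The empty board is to its left, with its pin near (316,380). In the side view the loaded pin's top is near (560,211) and the empty one's near (404,352).

```bash
python3 - <<'E'
from h import *
ct,cs=get_calibration("top"),get_calibration("side")
s=lambda x,y:((x+.5)/1.5625-.5,(y+.5)/1.5625-.5)
def tri(a,b):
    o1,d1=ray(ct,*s(*a));o2,d2=ray(cs,*s(*b))
    k=np.linalg.lstsq(np.c_[d1,-d2],o2-o1,rcond=None)[0]
    p,q=o1+d1*k[0],o2+d2*k[1]; return np.round((p+q)/2,4),np.round(np.linalg.norm(p-q),4)
print("pin tri",tri((566,371),(560,211)),"at z",at_z(ct,*s(566,371),.1).round(4),at_z(cs,*s(560,211),.1).round(4))
print("spare",tri((316,380),(404,352)))
print("axis tri",tri((512,366),(524,253)), at_z(ct,*s(512,366),.058).round(4))
C=[at_z(ct,*s(*p),.018)[:2] for p in((451,184),(573,188),(571,404),(444,402))]
C+= []
print("corners top",np.round(C,4).tolist(),[np.linalg.norm(C[i]-C[(i+1)%4]).round(4) for i in range(4)])
u=(C[0]-C[3])+(C[1]-C[2]);u/=np.linalg.norm(u);near=(C[2]+C[3])/2
ax=near+u*.05
print("yaw",np.degrees(np.arctan2(u[1],u[0])),"axis from board",ax.round(4), "pin at q=0",(ax-.06*u).round(4))
D=[at_z(cs,*s(*p),.018)[:2] for p in((585,264),(507,329),(360,213))]
print("side corners",np.round(D,4).tolist())
o=readout.get_obs()
from scipy.spatial.transform import Rotation as R
q=o["tool_rot"];print(R.from_quat(q[[1,2,3,0]]).as_matrix().round(4))
E
```

```text
pin tri (array([ 0.5088, -0.2137,  0.1012]), np.float64(0.002)) at z [ 0.508  -0.2146  0.1   ] [ 0.5101 -0.214   0.1   ]
spare (array([0.4931, 0.0886, 0.0967]), np.float64(0.0033))
axis tri (array([ 0.5148, -0.1553,  0.0584]), np.float64(0.0023)) [ 0.5139 -0.156   0.058 ]
corners top [[0.7632, -0.079], [0.7599, -0.2466], [0.4664, -0.2398], [0.466, -0.0723]] [np.float64(0.1676), np.float64(0.2936), np.float64(0.1675), np.float64(0.2973)]
yaw -1.3226027829566218 axis from board [ 0.5162 -0.1572] pin at q=0 [ 0.4562 -0.1558]
side corners [[0.4627, -0.2312], [0.4654, -0.0679], [0.7582, -0.0731]]
[[ 4.321e-01 -9.018e-01 -1.000e-04]
 [-9.018e-01 -4.321e-01  2.000e-04]
 [-2.000e-04 -0.000e+00 -1.000e+00]]
```

Call:
{"fn": "carry_out", "kwargs": {
  "deltas": [
    [[-3.3,-4.6,1.1],-4],
    [[-6.6,-9.2,2.2],-8],
    [[-9.9,-13.8,3.3],-12],
    [[-13.1,-18.4,4.4],-16],
    [[-16.4,-23,5.5],-19],
    [[-19.7,-27.5,6.6],-19],
    [[-23,-32,7.7],-19],
    [[-26.2,-36.6,8.8],-19],
    [[-26.2,-36.6,8.8],-19],
    [[-26.2,-36.6,8.8],-19]
  ],
  "hand": 0.7,
  "newtons": 30
}}

```text
t: 1.65
eef_pos: [0.5083, -0.2147, 0.1603]
tool_rot: [0.0, 0.923, -0.386, -0.0]
contact_force: [-1.0, -0.2, 0.3]
gripper_width: 0.703
```

```bash
cat > w.py <<'E'
from h import *
import sys
from scipy.spatial.transform import Rotation as R
o=readout.get_obs();print(o["t"],o["eef_pos"].round(4),o["contact_force"].round(1),o["gripper_width"])
M=R.from_quat(o["tool_rot"][[1,2,3,0]]).as_matrix();print(M.round(3))
cam=sys.argv[1]
c=get_calibration(cam);im=read_camera(cam)
r=models.spot_in("cam_pin",cam);print([(np.round(x["centre"],1).tolist(),round(x["score"],2)) for x in r])
for p in [(.509,-.214,.1),(.515,-.156,.058)]: print(proj(c,p)*1.5625)
cv2.imwrite(sys.argv[2],cv2.resize(im,(800,600),interpolation=cv2.INTER_CUBIC)[:,:,::-1])
E
python3 w.py wrist pics/c.png
```

```text
1.65 [ 0.5083 -0.2147  0.1603] [-1.  -0.2  0.3] 0.7028133638368036
[[ 0.702 -0.712 -0.   ]
 [-0.712 -0.702 -0.   ]
 [-0.     0.001 -1.   ]]
[([137.1, 216.1], 0.75)]
[401.72929288 335.22074561]
[320.39746891 210.71682532]
```

View pics/c.png

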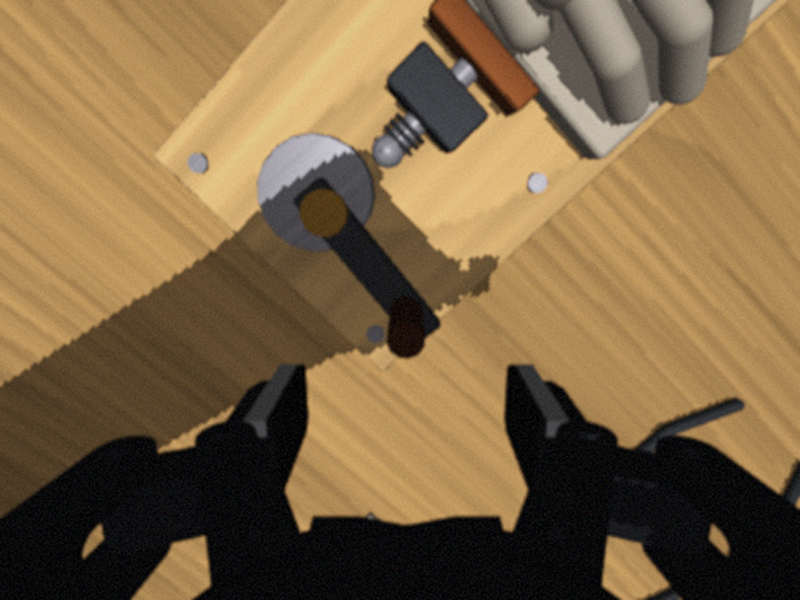

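The wrist picture shows the pin top at about (407,338), midway between the fingers at columns 304 and 508. The cam axis is at (323,212). Both lie within 2 mm of where they were predicted, so I'll descend and grip.

Call:
{"fn": "carry_out", "kwargs": {
  "deltas": [
    [[0,0,2],0],
    [[0,0,4],0],
    [[0,0,6],0],
    [[0,0,7.7],0],
    [[0,0,7.7],0],
    [[0,0,7.7],0]
  ]
}}

```text
t: 2.5
eef_pos: [0.5081, -0.2165, 0.084]
tool_rot: [0.0, 0.922, -0.387, 0.0]
contact_force: [0.0, 0.6, -0.7]
gripper_width: 0.702
```

Call:
{"fn": "carry_out", "kwargs": {
  "deltas": [
    [[0,0,0],0],
    [[0,0,0],0],
    [[0,0,0],0],
    [[0,0,0],0],
    [[0,0,0],0],
    [[0,0,0],0],
    [[0,0,0],0],
    [[0,0,0],0]
  ],
  "hand": 0,
  "newtons": 30
}}

```text
t: 3.5
eef_pos: [0.5084, -0.2163, 0.0845]
tool_rot: [0.0, 0.922, -0.387, 0.001]
contact_force: [-1.6, 2.2, 6.0]
gripper_width: 0.175
```

```bash
python3 w.py wrist pics/d.png; python3 - <<'E'
from h import *
from scipy.spatial.transform import Rotation as R
o=readout.get_obs();M=R.from_quat(o["tool_rot"][[1,2,3,0]]).as_matrix()
p0=o["eef_pos"]
c=np.array([.515,-.156]); d=p0[:2]-c; r=np.linalg.norm(d); a=np.arctan2(d[1],d[0]); print("r",r,"q0",np.degrees((a-np.radians(178.8))%(2*np.pi)))
end=np.radians(178.8)-2*np.pi*(a<0)
for t in np.linspace(a,end,18)[1:]:
    w=np.append(c+.06*np.array([np.cos(t),np.sin(t)]),p0[2]); print((M.T@(w-p0)*100).round(2),np.degrees(t-end).round(1))
E
```

```text
3.5 [ 0.5084 -0.2163  0.0845] [-1.6  2.2  6. ] 0.17461417330561746
[[ 0.7   -0.714  0.001]
 [-0.714 -0.7   -0.001]
 [ 0.001 -0.    -1.   ]]
[]
[394.89880655 431.34936175]
[274.64009836 228.27785739]
r 0.060593705094921124 q0 84.9183636077889
[-0.46  0.27 -0.  ] 79.9
[-0.9   0.54 -0.  ] 74.9
[-1.37  0.78 -0.  ] 69.9
[-1.85  0.97 -0.  ] 64.9
[-2.35  1.12 -0.  ] 59.9
[-2.87  1.23 -0.  ] 54.9
[-3.38  1.29 -0.  ] 50.0
[-3.91  1.31 -0.01] 45.0
[-4.43  1.28 -0.01] 40.0
[-4.95  1.21 -0.01] 35.0
[-5.46  1.09 -0.01] 30.0
[-5.95  0.92 -0.01] 25.0
[-6.43  0.72 -0.01] 20.0
[-6.9   0.47 -0.01] 15.0
[-7.33  0.19 -0.01] 10.0
[-7.74 -0.14 -0.01] 5.0
[-8.13 -0.49 -0.01] 0.0
```

View pics/d.png

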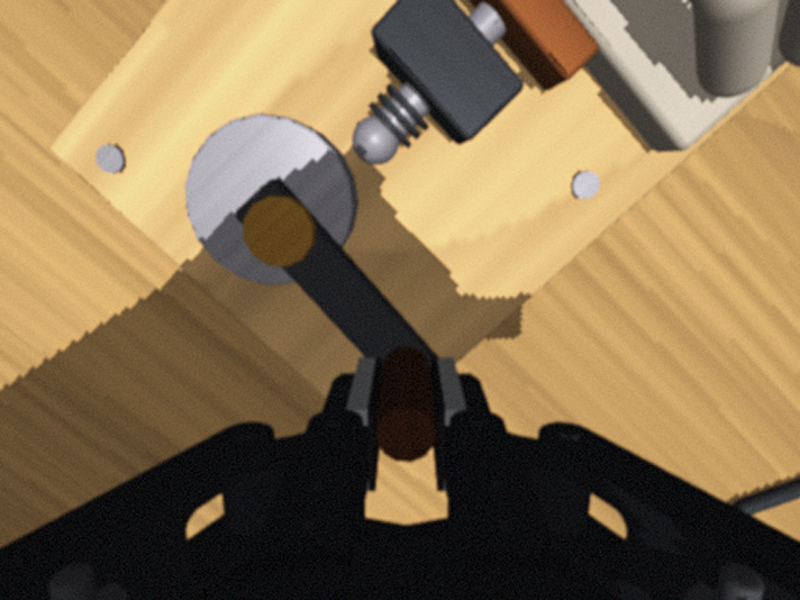

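The pin is held: the opening of 0.175 is about 15 mm, and the pin sits between the pads. Now I'll swing it along the arc.

Call:
{"fn": "carry_out", "kwargs": {
  "deltas": [
    [[-0.46,0.27,0],0],
    [[-0.9,0.54,0],0],
    [[-1.37,0.78,0],0],
    [[-1.85,0.97,0],0],
    [[-2.35,1.12,0],0],
    [[-2.87,1.23,0],0],
    [[-3.38,1.29,0],0],
    [[-3.9,1.31,0],0],
    [[-4.43,1.28,0],0],
    [[-4.43,1.28,0],0]
  ]
}}

```text
t: 4.85
eef_pos: [0.4664, -0.1976, 0.0846]
tool_rot: [0.002, 0.921, -0.389, 0.001]
contact_force: [-4.5, -9.3, 2.5]
gripper_width: 0.175
```

```bash
python3 - <<'E'
from h import *
from scipy.spatial.transform import Rotation as R
o=readout.get_obs();M=R.from_quat(o["tool_rot"][[1,2,3,0]]).as_matrix()
p0=o["eef_pos"];print(p0,o["contact_force"],M.round(3).tolist())
c=np.array([.515,-.156]); d=p0[:2]-c; a=np.arctan2(d[1],d[0]);print("r",np.linalg.norm(d))
end=np.radians(178.8)-2*np.pi*(a<0)
print("q",np.degrees(a-end))
for t in np.linspace(a,end,9)[1:]:
    w=np.append(c+.06*np.array([np.cos(t),np.sin(t)]),.084); print((M.T@(w-p0)*100).round(2),np.degrees(t-end).round(1))
E
```

```text
[ 0.46642071 -0.19763692  0.0846268 ] [-4.54161252 -9.29176155  2.51506148] [[0.697, -0.717, -0.001], [-0.717, -0.697, -0.005], [0.003, 0.004, -1.0]]
r 0.06398109862052323
q 41.79961652131121
[-0.52 -0.46  0.06] 36.6
[-1.06 -0.56  0.06] 31.3
[-1.58 -0.72  0.06] 26.1
[-2.09 -0.93  0.05] 20.9
[-2.57 -1.17  0.05] 15.7
[-3.04 -1.47  0.05] 10.4
[-3.47 -1.8   0.05] 5.2
[-3.87 -2.17  0.04] 0.0
```

Call:
{"fn": "carry_out", "kwargs": {
  "deltas": [
    [[-0.55,-0.25,0],0],
    [[-1.06,-0.45,0],0],
    [[-1.58,-0.7,0],0],
    [[-2.1,-0.93,0],0],
    [[-2.57,-1.17,0],0],
    [[-3.04,-1.47,0],0],
    [[-3.47,-1.8,0],0],
    [[-3.87,-2.17,0],0],
    [[-3.87,-2.17,0],0],
    [[-3.87,-2.17,0],0]
  ]
}}

```text
t: 6.1
eef_pos: [0.4547, -0.156, 0.0846]
tool_rot: [0.003, 0.921, -0.39, 0.001]
contact_force: [-1.7, -4.7, 2.1]
gripper_width: 0.172
```

```bash
python3 w.py wrist pics/e.png; python3 -c "
from h import *
c=get_calibration('wrist')
for p in [(.455,-.1548,.1),(.455,-.1548,.054),(.515,-.156,.058),(.515,-.156,.054)]: print(proj(c,p)*1.5625)"
```

```text
6.1 [ 0.4547 -0.156   0.0846] [-1.7 -4.7  2.1] 0.17185391511825313
[[ 0.696 -0.718 -0.001]
 [-0.718 -0.696 -0.006]
 [ 0.004  0.005 -1.   ]]
[]
[719.27363376 443.20689655]
[537.47740051 239.80794956]
[397.24393784 435.01088925]
[398.95455205 363.40238811]
[537.51686599 239.84355756]
[534.19976901 238.01504047]
```

View pics/e.png

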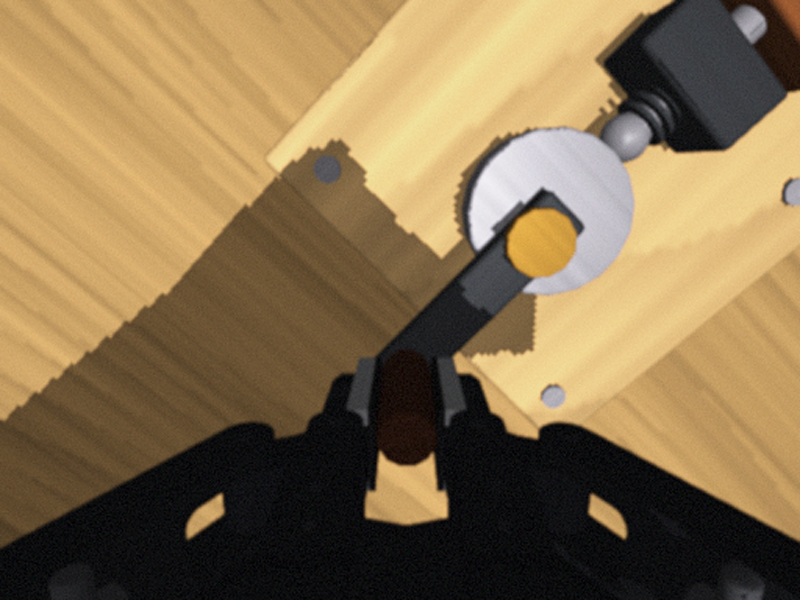

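The lever points away from the follower: the axis is near (542,242), the pin base near (408,357) and the follower nose near (627,137). The lever is within a few degrees of the board's line, so I'll release, lift and check from the other cameras.

Call:
{"fn": "carry_out", "kwargs": {
  "deltas": [
    [[0,0,0],0],
    [[0,0,0],0],
    [[0,0,0],0],
    [[0,0,0],0],
    [[0,0,0],0]
  ],
  "hand": 0.6
}}

```text
t: 6.82
eef_pos: [0.4547, -0.1558, 0.0846]
tool_rot: [0.003, 0.921, -0.39, 0.001]
contact_force: [0.5, 0.2, -0.0]
gripper_width: 0.6
```

Call:
{"fn": "carry_out", "kwargs": {
  "deltas": [
    [[0,0,-3],0],
    [[0,0,-7],0],
    [[0,0,-11],0],
    [[0,3,-13],0],
    [[0,8,-13],0],
    [[0,13,-13],0],
    [[0,13,-13],0]
  ]
}}

```text
t: 7.7
eef_pos: [0.3584, -0.248, 0.2151]
tool_rot: [0.003, 0.92, -0.393, 0.0]
contact_force: [0.6, -1.2, 0.8]
gripper_width: 0.6
```

```bash
python3 - <<'E'
from h import *
a,b,w=read_camera("top"),read_camera("side"),read_camera("wrist")
z=lambda im,y,x:cv2.resize(im[y:y+150,x:x+200],(800,600),interpolation=cv2.INTER_CUBIC)
A=z(a,110,250)
ct=get_calibration("top");cw=get_calibration("wrist")
f=lambda p:((proj(ct,p)-[250,110])*4+1.5).round(0)
print("pred pin",f((.455,-.1548,.1)),"axis",f((.515,-.156,.058)))
out=np.vstack([np.hstack([cv2.resize(A,(400,300)),cv2.resize(z(b,90,220),(400,300))]),np.hstack([cv2.resize(w,(400,300)),cv2.resize(b,(400,300))])])
cv2.imwrite("pics/f.png",out[:,:,::-1]);cv2.imwrite("pics/g.png",A[:,:,::-1])
E
```

```text
pred pin [323. 622.] axis [311. 496.]
```

View pics/g.png

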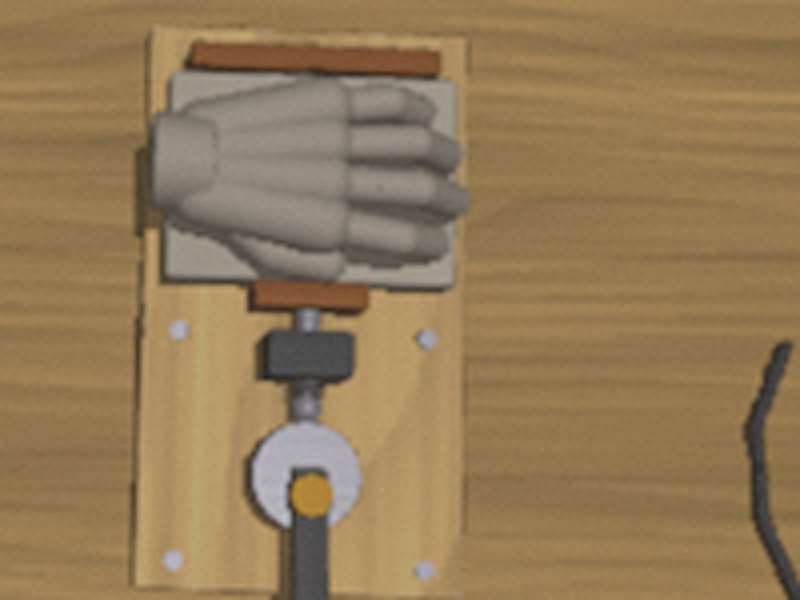

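View pics/f.png

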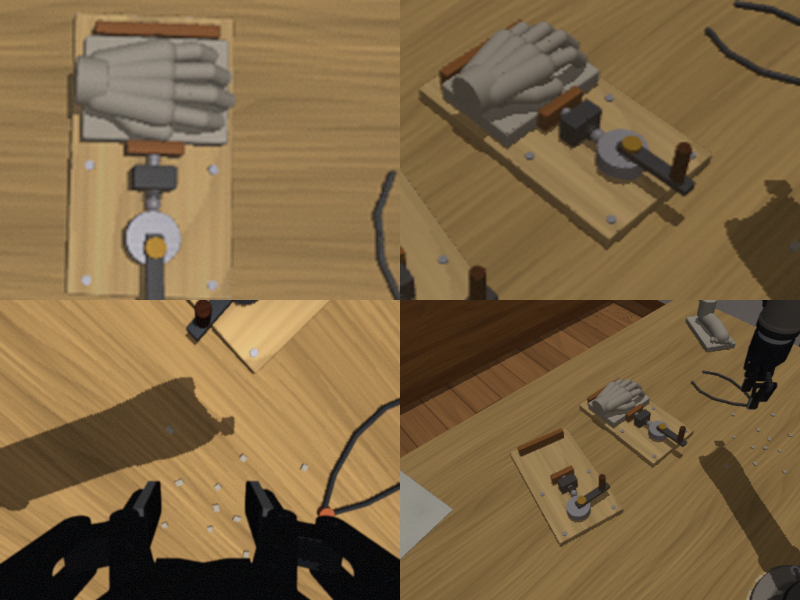

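The close-up from above shows the lever along the board's line and the cam's high side on the follower nose at about (306,405). The pad touches the slab, and the cast is still near the end stop. Next I'll measure the pin angle, and the shift of the spare pin and the cast.

```bash
python3 - <<'E'
from h import *
ims={}
for n in("top","side"):
    im=read_camera(n);ims[n]=im
    for q in("cam_pin","cast"):
        print(n,q,[(np.round(x["centre"],1).tolist(),round(x["score"],2)) for x in models.spot_in(q,n)])
# pixel shift of the spare pin/cast against the first pictures
for n,f in(("top","a"),("side","b")):
    old=cv2.resize(cv2.imread(f"pics/{f}.png"),(512,384),interpolation=cv2.INTER_AREA); new=ims[n][:,:,::-1]
    for k,(r,c,h) in {"spare":((243,202,14) if n=="top" else (232,260,16)),"cast":((153,326,36) if n=="top" else (132,280,36))}.items():
        g=lambda i,m:cv2.cvtColor(np.ascontiguousarray(i[r-h:r+h,c-h:c+h]),cv2.COLOR_BGR2GRAY).astype(np.float32)
        print(n,k,"shift px",np.round(cv2.phaseCorrelate(g(old,0),g(new,0)),2) if 0 else cv2.phaseCorrelate(g(old,0),g(new,0)))
c=np.vstack([0*ims["top"][:1]])
A=cv2.resize(ims["top"][210:285,280:380],(400,300),interpolation=cv2.INTER_CUBIC)
B=cv2.resize(ims["side"][120:195,310:410],(400,300),interpolation=cv2.INTER_CUBIC)
cv2.imwrite("pics/h.png",np.hstack([A,B])[:,:,::-1])
E
```

```text
top cam_pin [([236.7, 325.5], 0.7)]
top cast [([150.7, 327.5], 0.98), ([233.7, 326.4], 0.33)]
side cam_pin [([170.5, 335.2], 0.9)]
side cast [([130.6, 278.5], 0.75)]
top spare shift px ((0.02831858653669883, -0.014783353866468119), 0.9947643522090382)
top cast shift px ((0.0051635524154178825, -0.023921244169251565), 0.9601393809289108)
side spare shift px ((-0.010482011035275463, 0.0006766110247671264), 1.0131612126715481)
side cast shift px ((-0.054386621717497974, -0.033472316526861334), 0.9857542159748666)
```

View pics/h.png

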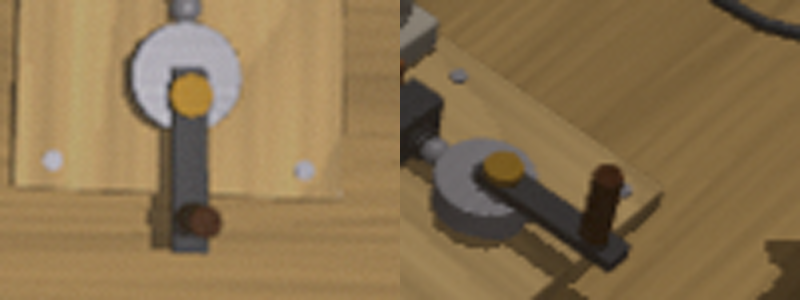

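The crop shows the pin top near (204,220) and the brass axis at (191,96) in the top view, and the pin top near (607,175) in the side view.

```bash
python3 - <<'E'
from h import *
ct,cs=get_calibration("top"),get_calibration("side")
s=lambda x,y,u0,v0:(u0+(x+.5)/4-.5,v0+(y+.5)/4-.5)
P=at_z(ct,*s(204,220,280,210),.1);Q=at_z(cs,*s(207,175,310,120),.1)
A=at_z(ct,*s(191,96,280,210),.058)
L=at_z(ct,*s(190,248,280,210),.054)
scr=[at_z(ct,*s(x,y,280,210),.02) for x,y in((53,160),(305,171))]
z=[at_z(ct,*s(x,y,250,110),.02) for x,y in((179,330),(427,340),(172,561),(425,571))]
for n,v in(("pin top",P),("pin side",Q),("axis",A),("lever end",L)): print(n,v.round(4))
x=(z[0]-z[2])+(z[1]-z[3]);yaw=np.degrees(np.arctan2(x[1],x[0]));print("yaw from screws",yaw)
for p in(P,L): d=p-A;print("q",(np.degrees(np.arctan2(d[1],d[0]))-180-yaw+180)%360-180,np.hypot(*d[:2]))
print(readout.get_obs()["contact_force"],readout.get_obs()["t"])
E
```

```text
pin top [ 0.456  -0.1552  0.1   ]
pin side [ 0.4563 -0.1555  0.1   ]
axis [ 0.5148 -0.1558  0.058 ]
lever end [ 0.4402 -0.1557  0.054 ]
yaw from screws -1.2449656847250903
q 0.6975135626060762 0.05877926185424544
q 1.1662053255068372 0.07455868229637456
[ 1.05782514 -0.19923468  0.19155775] 8.15
```

q is about 1°, well inside the 12° allowed. The cast and the spare pin have not moved, and the gripper is clear.

```bash
python3 -c "
from h import *
print(bot.hand_in())"
```

```text
the job is handed in; nothing more can be done
None
```

The clamp holding the plaster hand is closed and the job is handed in; the system gave no verdict. I gripped the pin, swung the lever about 85° clockwise (from above) until it pointed straight away from the cast, then let go and backed the arm off.

- **Cam angle:** it measures about 1° from dead centre (limit 12°), from the top camera. Both cameras place the pin top within about 1 mm of each other.
- **Follower and pad:** the picture shows the cam's high point on the follower nose and the pad against the slab. I did not measure the follower's travel directly; I took it from the cam angle.
- **Cast and empty clamp:** both shifted less than 0.1 pixel between the first and last pictures.
- **Arm:** it stands clear with no contact force, and the clock read about 8.2 s at the last reading, against the 38 s limit.
- **Disagreement during the move:** partway through the swing the tool was about 4 mm outside the planned arc, with about 10 N of side load. By the end of the swing it was back within about 1 mm.

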